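# Fetch the vial from behind the reagent bottles and weigh it

## Robot

A 6-joint arm with a two-finger parallel gripper is mounted at the origin on the work surface. World frame = base frame: x ahead of the robot, y to its left, z up, the work surface at z = 0. Lengths are in m, angles in degrees, forces in N, time in s.
With the tool pointing down it reaches from about 0.325 to 0.75 m from the base axis. Payload 7.6 kg.
Tool frame: the origin (TCP) lies at the very end of the fingers, on their centre line; the grasp point (between the pads) lies 19 mm behind it; z points along the fingers, y is the line along which they close (so a half turn about z gives the same grasp; the last joint's range is limited). The gripper opens to 85 mm and grips with 20 to 120 N. Pads are 22 mm wide; open, the fingers measure 114 mm over their backs; the gripper's body (76 mm by 85 mm) begins 54 mm behind the grasp point. The pads swing forward as they close: fully open they stand 13 mm farther back than shut.
Start: joints at [-72.897, 2.991, 80.254, -0, 96.75, -4.028], TCP at [0.189, -0.49, 0.231] pointing down, gripper open.
Joint ranges: [-166.34, 166.34], [-52.06, 124.39], [6.96, 135.62], [-60.46, 240.46], [14.63, 156.25], [-167.68, 167.68]. Speed limits (degrees/s): [147.25, 147.25, 172.46, 180, 180, 180].

## Interface

Orientations are given as [roll, pitch, yaw] about the fixed x, y, z axes, in that order (R = Rz(yaw) Ry(pitch) Rx(roll)).
In Python, from workcell import robot gives the robot as it stands.
- The arm moves only by the tool arm_command, never from a script. Its argument "rows" is a list that holds one entry, the list of rows, each a list of 7 numbers: the turn, a rotation vector about the tool's x, y, z in rad, then the shift along the tool's x, y, z in m, then the closure, from 0 (fully open) to 1 (shut). In form: [[[ax, ay, az, tx, ty, tz, jaw], ...]]. A call has 1 to 20 rows; each row is the pose to reach, as a shift and turn from the pose commanded when the call began, along the tool's axes at that moment; what a row does not reach only later rows make up. A row lasts 1/8 s, in which the tool goes at most 62.5 mm and 10.7 degrees, less where a joint would pass 70% of its speed; a pose out of reach is approached as far as the arm can. A call with a gripper value outside its range is refused whole. The fingers move at their own pace and stop on an object; "squeeze" is the grip in N (left out, the last holds). Time passes only in rows, so rows that repeat a pose let the fingers close. It gives the time, the measured TCP pose, the force, the opening and the grip force at its end, in the units of the state.
- robot.read_state(): the state, without advancing time (a new reading comes with each control period).
- robot.get_image(name): name is "scene" or "top" or "wrist"; returns a dict with "pixels" (384x512x3 uint8, red, green, blue), "fx", "fy", "cx", "cy" (pixels), "R" (3x3) and "t" (3): a world point X has camera coordinates R X + t. Camera axes: x right, y down, z forward; pixel columns grow to the right and rows downward; lengths in m; the calibration is good to about 2 mm. A picture is of the moment at which its call begins. There is no depth.
- robot.job_done(): hands the job in; it is judged then, once.
The state is a dict: "time": time; "qpos": joint angles; "joint_vel": joint speeds; "joint_torque": joint torques, N m; "ee_pos": TCP position; "tcp_rot": TCP orientation; "ft_force": force on the tool from outside, world axes, zero at the start; "wrist_torque": the same for the moment, N m; "grip_width": finger opening in m; "gripper_force": force on a finger pad.
Only numpy, scipy, OpenCV 4.12 (cv2) and the standard library are available. Lean on these libraries where they do the work, as an engineer would, in place of code of your own. Each camera call takes 0.05 s, during which the arm holds its last target. There are 200 camera calls.

## Task

The small green-capped vial is hemmed in by the three tall bottles in the grey reagent tray: first stand all three bottles in the light-blue spill tray, then stand the vial in the middle of the balance pan, and only then put each bottle back exactly where it stood at the start. Keep everything upright, set things down rather than drop them, and leave the two white-lidded jars where they are.

Things in the scene. Friction and masses are not known exactly. Their poses are not given: they have to be found in the camera images.
- red_bottle_center (a point): Centre of a tall upright bottle, white body, white label, red cap. 140 mm high: foot 70 mm below this point (5 mm above the bench), top 70 mm above. Body 60 mm in diameter up to 90 mm from the foot, then a shoulder; cap 40 mm in diameter, 110 to 140 mm above the foot. About 0.26 kg. z up. Where it stands at the start is its own place; tall neighbours stand 88 mm or more away, centre to centre.
- blue_bottle_center (a point): Centre of a tall upright bottle, white body, white label, blue cap. 140 mm high: foot 70 mm below this point (5 mm above the bench), top 70 mm above. Body 60 mm in diameter up to 90 mm from the foot, then a shoulder; cap 40 mm in diameter, 110 to 140 mm above the foot. About 0.26 kg. z up. Where it stands at the start is its own place; tall neighbours stand 88 mm or more away, centre to centre.
- yellow_bottle_center (a point): Centre of a tall upright bottle, dark brown body, white label, yellow cap. 140 mm high: foot 70 mm below this point (5 mm above the bench), top 70 mm above. Body 60 mm in diameter up to 90 mm from the foot, then a shoulder; cap 40 mm in diameter, 110 to 140 mm above the foot. About 0.26 kg. z up. Where it stands at the start is its own place; tall neighbours stand 88 mm or more away, centre to centre.
- vial_center (a point): Centre of the small vial with the green cap, standing upright in the reagent tray between the three bottles, each 62 mm from it (centre to centre). 62 mm high: foot 31 mm below this point, top 31 mm above. White body 36 mm in diameter, cap 34 mm in diameter and 19 mm high. About 0.05 kg. z axis up.
- pan (a point): Centre of the top face of the round steel pan of the white electronic balance, 70 mm above the bench; the pan is flat, 120 mm in diameter, with a thin ring marked at its middle. The balance is fixed to the bench, its housing 230 x 170 mm and 55 mm high; it stands to the left or the right of the reagent tray, display towards the robot. z up, x from the display towards the pan.
- spill_tray: Light-blue open tray, the side area, fixed, on the other side of the reagent tray from the balance. 190 mm along its x by 210 mm along its y outside, walls 5 mm thick and 22 mm high, flat floor whose upper face is 5 mm above the bench. Origin at the centre of its underside, on the bench.
- reagent_tray: Light-grey open tray, fixed, in which bottles, vial and jars stand. 160 (x) by 220 (y) mm outside, walls 5 mm thick, 15 mm high, floor 5 mm above the bench. Origin at the centre of its underside; +x away from the robot. The vial stands at (32, 0) mm, the bottle places, ringed, are at (32, 62), (32, -62) and (-30, 0) mm, to a few mm; which bottle stands in which varies.
- jar_a: Squat brown jar with a white lid, 42 mm high and 43 mm in diameter, near the left (+y) corner of the reagent tray on the robot's side, loose; a bystander that stays where it is. Origin at the centre of its foot, z up.
- jar_b: Squat brown jar with a white lid, 42 mm high and 43 mm in diameter, near the right (-y) corner of the reagent tray on the robot's side, loose; a bystander that stays where it is. Origin at the centre of its foot, z up.
Mind the look-alikes: they are no part of the job. Leave any black or purple look-alike of the part that bears vial_center alone.

How it is judged (in metres and radians):
On the way, in this order (a step that is already met when the one before it is completed fails the run):
1. all three bottles stand upright in the spill tray, released (x of red_bottle_center in the frame of spill_tray between -0.07 and 0.07 m and y of red_bottle_center in the frame of spill_tray between -0.08 and 0.08 m and z of each of red_bottle_center, blue_bottle_center, yellow_bottle_center in the frame of spill_tray below 0.083 m and angle between each of red_bottle_center, blue_bottle_center, yellow_bottle_center's own z axis and vertical below 0.1 rad and contact force between spill_tray and red_bottle above 0.3 N and x of blue_bottle_center in the frame of spill_tray between -0.07 and 0.07 m and y of blue_bottle_center in the frame of spill_tray between -0.08 and 0.08 m and contact force between spill_tray and blue_bottle above 0.3 N and x of yellow_bottle_center in the frame of spill_tray between -0.07 and 0.07 m and y of yellow_bottle_center in the frame of spill_tray between -0.08 and 0.08 m and contact force between spill_tray and yellow_bottle above 0.3 N and contact force between each of red_bottle, blue_bottle, yellow_bottle and the fingers below 0.05 N), for 0.2 s.
2. the vial stands upright in the middle of the balance pan (within 15 mm), released, with the bottles still in the spill tray (horizontal distance between vial_center and pan below 0.015 m and z of vial_center in the frame of pan between 0.026 and 0.036 m and angle between each of vial_center, red_bottle_center, blue_bottle_center, yellow_bottle_center's own z axis and vertical below 0.1 rad and linear speed of vial below 0.02 m/s and contact force between vial and the fingers below 0.05 N and x of red_bottle_center in the frame of spill_tray between -0.07 and 0.07 m and y of red_bottle_center in the frame of spill_tray between -0.08 and 0.08 m and z of each of red_bottle_center, blue_bottle_center, yellow_bottle_center in the frame of spill_tray below 0.083 m and contact force between spill_tray and red_bottle above 0.3 N and x of blue_bottle_center in the frame of spill_tray between -0.07 and 0.07 m and y of blue_bottle_center in the frame of spill_tray between -0.08 and 0.08 m and contact force between spill_tray and blue_bottle above 0.3 N and x of yellow_bottle_center in the frame of spill_tray between -0.07 and 0.07 m and y of yellow_bottle_center in the frame of spill_tray between -0.08 and 0.08 m and contact force between spill_tray and yellow_bottle above 0.3 N), for 0.2 s.
At the end, for the whole second after the job is handed in: Each of the three bottles stands upright, at rest, within 15 mm of where it stood at the start; the vial stands upright and at rest on the balance pan, within 15 mm of its centre; everything is released (distance of each of red_bottle_center, blue_bottle_center, yellow_bottle_center from where it was at the start of the episode below 0.015 m and angle between each of red_bottle_center, blue_bottle_center, yellow_bottle_center, vial_center's own z axis and vertical below 0.1 rad and linear speed of each of red_bottle, blue_bottle, yellow_bottle, vial below 0.02 m/s and horizontal distance between vial_center and pan below 0.015 m and z of vial_center in the frame of pan between 0.026 and 0.036 m and contact force between vial and the fingers below 0.05 N); the robot touches nothing.
It fails at once if the left jar was moved more than 15 mm or tipped (distance of jar_a from where it was at the start of the episode above 0.015 m or angle between jar_a's own z axis and vertical above 0.3 rad).
It fails at once if the right jar was moved more than 15 mm or tipped (distance of jar_b from where it was at the start of the episode above 0.015 m or angle between jar_b's own z axis and vertical above 0.3 rad).
It fails at once if a bottle or the vial was tipped by more than about 30 degrees (angle between any of red_bottle_center, blue_bottle_center, yellow_bottle_center, vial_center's own z axis and vertical above 0.52 rad).
It fails at once if a bottle was dropped from more than 25 mm above a tray floor ((contact force between red_bottle and anything else below 0.01 N and height (world z) of red_bottle_center above 0.1 m) or (contact force between blue_bottle and anything else below 0.01 N and height (world z) of blue_bottle_center above 0.1 m) or (contact force between yellow_bottle and anything else below 0.01 N and height (world z) of yellow_bottle_center above 0.1 m)).
It fails at once if the vial was dropped from more than 25 mm above the balance pan (contact force between vial and anything else below 0.01 N and z of vial_center in the frame of pan above 0.056 m).
It also fails if it takes over 138 s, if anything falls off the work surface, if the arm or the gripper's body presses on something with over 40 N, if the wrist force passes 120 N, or if a joint passes its speed limit or range.

## Working session

There is one attempt and no reset: what is moved stays moved. The work goes in short steps, Python scripts to look and compute and a tool call to move; the robot and the scene stay as the last step left them, time stands still between calls to the robot, and variables do not carry over. Pictures are saved under pics/ and viewed, at most 14 in all, crops included, and the job is handed in when it is done.

Besides the shell and the picture viewer there is one more tool, called after ">>>" by a JSON object that holds its "method" and its "body", one argument or row to a line. arm_command: Moves the arm, as the interface text tells. Its arguments: {"type":"object","properties":{"rows":{"type":"array"},"squeeze":{"type":"number"}},"required":["rows"]}

```bash
mkdir -p pics; cat > h.py <<'E'
import numpy as np, cv2
from workcell import robot
def snap(n,f):
    im=robot.get_image(n); cv2.imwrite(f,im["pixels"][:,:,::-1]); return im
def ray(im,u,v,z):
    R=np.array(im["R"]);t=np.array(im["t"]);c=-R.T@t
    d=R.T@np.array([(u-im["cx"])/im["fx"],(v-im["cy"])/im["fy"],1])
    return c+d*(z-c[2])/d[2]
def proj(im,X):
    p=np.array(im["R"])@np.array(X)+np.array(im["t"]); return im["fx"]*p[0]/p[2]+im["cx"],im["fy"]*p[1]/p[2]+im["cy"]
E
python3 - <<'E'
from h import *
a=snap("top","pics/top.png");b=snap("scene","pics/scene.png")
for i in(a,b): print(-np.array(i["R"]).T@np.array(i["t"]),np.array(i["R"]).round(3).tolist(),i["fx"])
s=robot.read_state();print(s["ee_pos"],s["tcp_rot"],s["time"])
cv2.imwrite("pics/both.png",np.vstack([a["pixels"],b["pixels"]])[:,:,::-1][:, :])
E
```

```text
[ 0.50904556 -0.00612014  1.17892008] [[0.03, -0.999, -0.018], [-0.996, -0.028, -0.082], [0.082, 0.02, -0.996]] 369.5315207200539
[ 1.05719267 -0.27460726  0.7714217 ] [[0.517, 0.856, 0.018], [0.673, -0.394, -0.626], [-0.528, 0.335, -0.78]] 388.2735722296311
[ 0.18918965 -0.489439    0.23054051] [-1.79918158e+02 -5.58333416e-03  2.11295050e+01] 0.1
```

View pics/top.png

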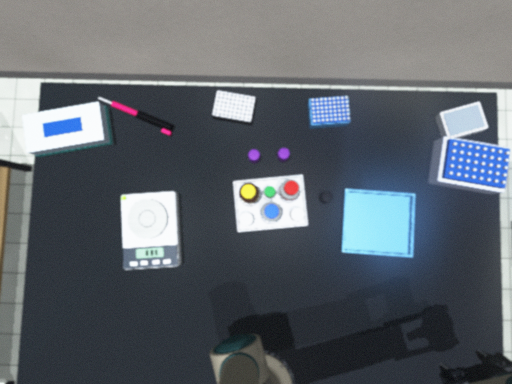

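View pics/scene.png

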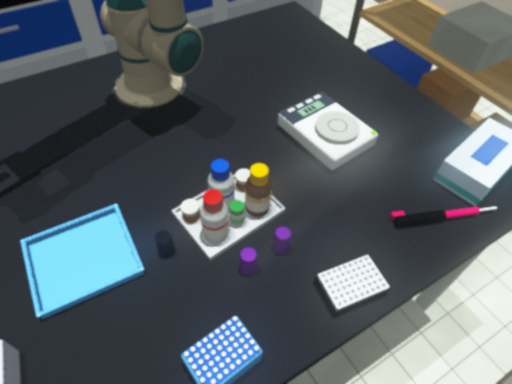

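The top view shows the yellow cap (249,191), green cap (270,191), red cap (291,188), blue cap (271,211), pan (148,219) and spill tray (379,222). The vial candidates are green (270,191), black (325,197), and purple (254,155) and (284,154). Only the green one sits between the bottles in the tray, so that is the vial.

```bash
cat > m.py <<'E'
from h import *
def blobs(im,show=True):
    hsv=cv2.cvtColor(im["pixels"],cv2.COLOR_RGB2HSV)
    rng={"red":[((0,150,90),(8,255,255)),((172,150,90),(180,255,255))],"yel":[((22,150,90),(33,255,255))],"grn":[((50,110,50),(85,255,255))],"blu":[((103,150,60),(118,255,255))],"cyan":[((92,60,120),(104,255,255))]}
    o={}
    for k,v in rng.items():
        m=sum(cv2.inRange(hsv,a,b) for a,b in v)
        cs=cv2.findContours(m,cv2.RETR_EXTERNAL,cv2.CHAIN_APPROX_NONE)[0]
        o[k]=[c for c in cs if cv2.contourArea(c)>40]
    return o
E
python3 - <<'E'
from m import *
for n in("top","scene"):
    im=robot.get_image(n)
    print(n)
    for k,cs in blobs(im).items():
        for c in cs:
            (u,v),r=cv2.minEnclosingCircle(c); x,y,w,h=cv2.boundingRect(c)
            z={"grn":.067,"cyan":.022}.get(k,.145)
            print(k,round(u,1),round(v,1),round(r,1),(x,y,w,h),cv2.contourArea(c),ray(im,u,v,z).round(4))
            if k=="cyan" and cv2.contourArea(c)>2000:
                q=cv2.approxPolyDP(cv2.convexHull(c),8,True)[:,0]
                for p in q: print("   corner",p,ray(im,*map(float,p),.022).round(4))
    if n=="top":
        g=cv2.cvtColor(im["pixels"],cv2.COLOR_RGB2GRAY)
        m=cv2.inRange(g[160:250,225:315],130,255)
        big=cv2.resize(im["pixels"][165:245,100:320],None,fx=3.6,fy=3.6,interpolation=cv2.INTER_CUBIC)
        cv2.imwrite("pics/crop.png",big[:,:,::-1])
        c=cv2.convexHull(np.argwhere(m>0)[:,::-1].astype(np.int32)+[225,160])
        r=cv2.minAreaRect(c);print("tray rect",r,ray(im,*r[0],.015).round(4),[ray(im,*p,.015).round(3) for p in cv2.boxPoints(r)])
        k=cv2.HoughCircles(g,cv2.HOUGH_GRADIENT_ALT,1,10,param1=100,param2=.5,minRadius=4,maxRadius=25)
        if k is not None:
            for x in k[0]:
                if x[0]<180: print("pan circ",x,ray(im,x[0],x[1],.07).round(4))
E
```

```text
top
red 290.7 187.4 6.5 (285, 181, 13, 13) 115.5 [ 0.605  -0.0795  0.145 ]
yel 248.0 191.5 7.8 (241, 184, 15, 15) 163.5 [0.5901 0.0398 0.145 ]
grn 269.3 191.3 4.9 (265, 187, 10, 10) 65.5 [ 0.5985 -0.0212  0.067 ]
blu 271.4 210.8 6.3 (266, 205, 12, 13) 106.0 [ 0.5379 -0.0272  0.145 ]
blu 476.5 163.0 35.9 (444, 140, 64, 47) 2050.5 [ 0.6881 -0.5966  0.145 ]
blu 62.0 126.5 19.0 (44, 118, 37, 18) 404.0 [0.7623 0.5808 0.145 ]
cyan 378.0 223.0 48.1 (341, 188, 76, 70) 4565.5 [ 0.5132 -0.3611  0.022 ]
   corner [344 189] [ 0.6161 -0.255   0.022 ]
   corner [414 193] [ 0.6097 -0.4724  0.022 ]
   corner [412 257] [ 0.4122 -0.4653  0.022 ]
   corner [342 252] [ 0.4207 -0.2509  0.022 ]
tray rect ((270.0193786621094, 202.87318420410156), (52.6441535949707, 72.43238830566406), 84.64417266845703) [ 0.5663 -0.025   0.015 ] [array([0.635, 0.099, 0.015]), array([ 0.663, -0.129,  0.015]), array([ 0.498, -0.147,  0.015]), array([0.47 , 0.078, 0.015])]
pan circ [146.       219.        20.150606] [0.5043 0.3474 0.07  ]
pan circ [22.       92.       15.321749] [0.8867 0.7572 0.07  ]
pan circ [ 99.       118
[... 988 characters left out ...]
.5 [ 0.5475 -0.0308  0.145 ]
blu 398.9 58.6 31.8 (368, 41, 63, 46) 1272.0 [0.4321 0.6158 0.145 ]
blu 197.3 3.3 13.7 (184, 0, 28, 12) 208.0 [-0.1469  0.2582  0.145 ]
blu 99.0 16.5 17.6 (93, 0, 14, 34) 93.0 [-0.219  -0.0536  0.145 ]
blu 35.1 32.3 45.4 (0, 0, 81, 62) 3152.0 [-0.2189 -0.249   0.145 ]
cyan 190.0 368.5 17.1 (181, 354, 19, 30) 95.5 [ 0.8469 -0.2591  0.022 ]
cyan 235.5 359.0 28.6 (220, 335, 43, 49) 273.5 [ 0.8749 -0.1806  0.022 ]
cyan 76.5 260.0 69.3 (20, 203, 125, 115) 8594.0 [ 0.5247 -0.3729  0.022 ]
   corner [116 203] [ 0.4198 -0.2496  0.022 ]
   corner [142 272] [ 0.6226 -0.263   0.022 ]
   corner [ 37 317] [ 0.6098 -0.4729  0.022 ]
   corner [ 20 239] [ 0.4092 -0.4655  0.022 ]
```

View pics/crop.png

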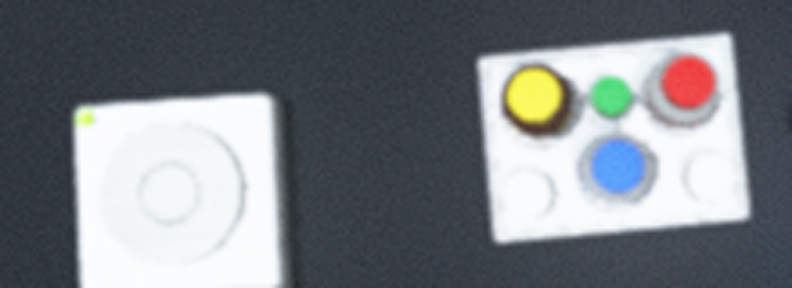

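The crop confirms the green vial between the three bottles. All the measured points agree with the tray layout at a yaw of about 7°. I'll go above the red bottle with the tool turned to yaw 0.

>>> {"method": "arm_command", "body": {
  "rows": [
    [[0, 0, 0.12, 0.18, -0.077, 0, 0], [0, 0, 0.24, 0.22, -0.095, 0, 0], [0, 0, 0.3688, 0.27, -0.115, 0, 0], [0, 0, 0.3688, 0.31, -0.135, 0, 0], [0, 0, 0.3688, 0.36, -0.155, 0, 0], [0, 0, 0.3688, 0.4, -0.172, 0, 0], [0, 0, 0.3688, 0.44, -0.19, 0, 0], [0, 0, 0.3688, 0.49, -0.21, 0, 0], [0, 0, 0.3688, 0.535, -0.231, 0, 0], [0, 0, 0.3688, 0.535, -0.231, 0, 0], [0, 0, 0.3688, 0.535, -0.231, 0, 0], [0, 0, 0.3688, 0.535, -0.231, 0, 0], [0, 0, 0.3688, 0.535, -0.231, 0, 0], [0, 0, 0.3688, 0.535, -0.231, 0, 0]]
  ]
}}

```text
time: 1.95
ee_pos: [0.6047, -0.0822, 0.2317]
tcp_rot: [180.0, -0.0, -0.1]
ft_force: [-0.3, 0.3, 0.3]
grip_width: 0.0854
gripper_force: 0.0
```

```bash
python3 - <<'E'
from m import *
s=robot.read_state();print(s["ee_pos"],s["tcp_rot"],s["time"])
im=snap("wrist","pics/w1.png")
print(-np.array(im["R"]).T@np.array(im["t"]))
for k,cs in blobs(im).items():
    for c in cs:
        (u,v),r=cv2.minEnclosingCircle(c); print(k,u,v,r,ray(im,u,v,.067 if k=="grn" else .145).round(4))
E
```

```text
[ 0.60465897 -0.0822076   0.23165277] [ 1.79986941e+02 -2.63591702e-02 -7.30319632e-02] 1.95
[ 0.67211318 -0.08212673  0.37430825]
red 250.18008422851562 192.28598022460938 30.725887298583984 [ 0.6097 -0.0804  0.145 ]
yel 87.29039001464844 209.5698699951172 36.283416748046875 [0.5973 0.0346 0.145 ]
yel 129.5 181.5 30.70026206970215 [0.6176 0.0028 0.145 ]
grn 186.743896484375 178.10975646972656 19.143455505371094 [ 0.6021 -0.0214  0.067 ]
blu 181.51724243164062 274.96551513671875 32.46163558959961 [ 0.5458 -0.029   0.145 ]
blu 200.5 230.0 27.771488189697266 [ 0.5817 -0.0447  0.145 ]
cyan 465.2824401855469 231.19912719726562 89.37833404541016 [ 0.5805 -0.235   0.145 ]
```

View pics/w1.png

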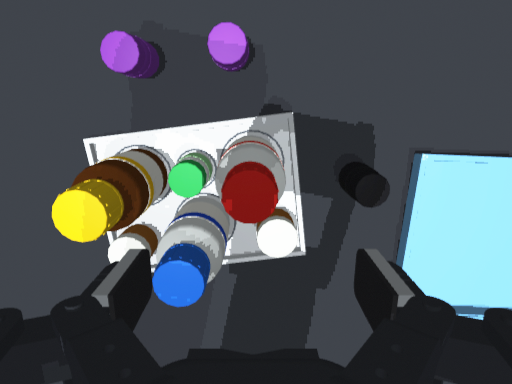

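The wrist view shows red (250,192), green (187,178), blue (181,275) and yellow (87,210), consistent with the top view to a few mm. I'll go down over the red cap and close.

>>> {"method": "arm_command", "body": {
  "rows": [
    [[0, 0, 0, 0.001, -0.001, 0.03, 0], [0, 0, 0, 0.001, -0.001, 0.06, 0], [0, 0, 0, 0.001, -0.001, 0.085, 0], [0, 0, 0, 0.001, -0.001, 0.105, 0], [0, 0, 0, 0.001, -0.001, 0.118, 0], [0, 0, 0, 0.001, -0.001, 0.118, 0], [0, 0, 0, 0.001, -0.001, 0.118, 0], [0, 0, 0, 0.001, -0.001, 0.118, 0.35], [0, 0, 0, 0.001, -0.001, 0.118, 0.6], [0, 0, 0, 0.001, -0.001, 0.118, 1], [0, 0, 0, 0.001, -0.001, 0.118, 1], [0, 0, 0, 0.001, -0.001, 0.118, 1], [0, 0, 0, 0.001, -0.001, 0.118, 1], [0, 0, 0, 0.001, -0.001, 0.118, 1]]
  ],
  "squeeze": 50
}}

```text
time: 3.75
ee_pos: [0.6064, -0.0804, 0.1139]
tcp_rot: [180.0, -0.1, 0.0]
ft_force: [0.7, 1.5, 5.2]
grip_width: 0.0387
gripper_force: 50.6
```

>>> {"method": "arm_command", "body": {
  "rows": [
    [[0, 0, 0, 0, 0, -0.005, 1], [0, 0, 0, 0, 0, -0.02, 1], [0, 0, 0, 0, 0, -0.04, 1], [0, 0, 0, 0, 0, -0.06, 1], [0, 0, 0, 0, 0, -0.075, 1], [0, 0, 0, 0, 0, -0.08, 1], [0, 0, 0, -0.002, 0.01, -0.08, 1], [0, 0, 0, -0.006, 0.035, -0.08, 1], [0, 0, 0, -0.012, 0.07, -0.08, 1], [0, 0, 0, -0.019, 0.107, -0.08, 1], [0, 0, 0, -0.026, 0.145, -0.08, 1], [0, 0, 0, -0.032, 0.18, -0.08, 1], [0, 0, 0, -0.038, 0.215, -0.08, 1], [0, 0, 0, -0.044, 0.25, -0.08, 1], [0, 0, 0, -0.05, 0.28, -0.08, 1], [0, 0, 0, -0.054, 0.305, -0.08, 1], [0, 0, 0, -0.057, 0.322, -0.08, 1], [0, 0, 0, -0.0585, 0.331, -0.08, 1], [0, 0, 0, -0.0585, 0.331, -0.08, 1], [0, 0, 0, -0.0585, 0.331, -0.08, 1]]
  ]
}}

```text
time: 6.25
ee_pos: [0.5479, -0.4106, 0.1934]
tcp_rot: [-180.0, -0.0, 0.1]
ft_force: [0.5, 0.6, -2.5]
grip_width: 0.0385
gripper_force: 50.7
```

```bash
python3 - <<'E'
from h import *
a=snap("top","pics/t2.png")["pixels"];b=snap("scene","pics/s2.png")["pixels"]
cv2.imwrite("pics/v2.png",np.hstack([a[150:300,200:500],b[120:330,0:300][:150]])[:,:,::-1])
E
```

```text
(no output)
```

View pics/s2.png

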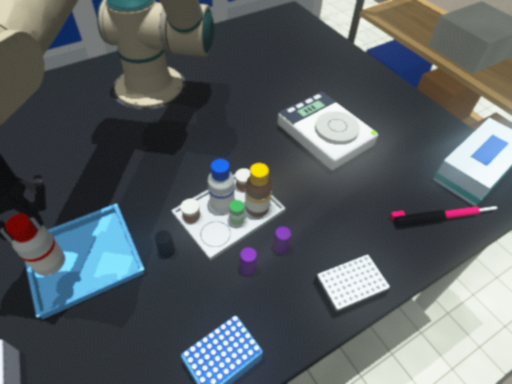

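Red hangs upright over the spill tray at about (35,245). I'll lower it, release and rise.

>>> {"method": "arm_command", "body": {
  "rows": [
    [[0, 0, 0, 0, 0, 0.02, 1], [0, 0, 0, 0, 0, 0.04, 1], [0, 0, 0, 0, 0, 0.06, 1], [0, 0, 0, 0, 0, 0.07, 1], [0, 0, 0, 0, 0, 0.075, 1], [0, 0, 0, 0, 0, 0.078, 1], [0, 0, 0, 0, 0, 0.0795, 1], [0, 0, 0, 0, 0, 0.0795, 1], [0, 0, 0, 0, 0, 0.0795, 0.4], [0, 0, 0, 0, 0, 0.0795, 0.2], [0, 0, 0, 0, 0, 0.0795, 0], [0, 0, 0, 0, 0, 0.0795, 0], [0, 0, 0, 0, 0, 0.0795, 0], [0, 0, 0, 0, 0, 0.07, 0], [0, 0, 0, 0, 0, 0.05, 0], [0, 0, 0, 0, 0, 0.02, 0], [0, 0, 0, 0, 0, 0, 0], [0, 0, 0, 0, 0, 0, 0]]
  ]
}}

```text
time: 8.6
ee_pos: [0.5484, -0.4121, 0.1974]
tcp_rot: [179.8, -0.3, 0.0]
ft_force: [-0.5, 0.2, -0.2]
grip_width: 0.0857
gripper_force: 0.0
```

>>> {"method": "arm_command", "body": {
  "rows": [
    [[0, 0, 0, -0.001, -0.05, 0, 0], [0, 0, 0, -0.002, -0.1, 0, 0], [0, 0, 0, -0.003, -0.15, 0, 0], [0, 0, 0, -0.004, -0.2, 0, 0], [0, 0, 0, -0.005, -0.25, 0, 0], [0, 0, 0, -0.006, -0.3, 0, 0], [0, 0, 0, -0.008, -0.345, 0, 0], [0, 0, 0, -0.0085, -0.375, 0, 0], [0, 0, 0, -0.0085, -0.3835, 0, 0], [0, 0, 0, -0.0085, -0.3835, 0, 0], [0, 0, 0, -0.0085, -0.3835, 0, 0], [0, 0, 0, -0.0085, -0.3835, 0, 0]]
  ]
}}

```text
time: 10.1
ee_pos: [0.5391, -0.0288, 0.1932]
tcp_rot: [180.0, 0.0, -0.1]
ft_force: [0.2, -0.4, 0.3]
grip_width: 0.0855
gripper_force: 0.0
```

```bash
python3 - <<'E'
from m import *
s=robot.read_state();print(s["ee_pos"],s["tcp_rot"])
for n in("top","wrist"):
  im=snap(n,"pics/%s3.png"%n)
  for k,cs in blobs(im).items():
    for c in cs:
        if k=="cyan": continue
        (u,v),r=cv2.minEnclosingCircle(c); print(n,k,round(u),round(v),round(r),ray(im,u,v,.067 if k=="grn" else .145).round(4))
E
```

```text
[ 0.53905515 -0.02884735  0.19317924] [ 1.79985828e+02  9.20710465e-03 -8.03382338e-02]
top red 410 211 6 [ 0.5484 -0.4125  0.145 ]
top blu 476 163 35 [ 0.6881 -0.5952  0.145 ]
top blu 62 126 19 [0.7623 0.5808 0.145 ]
wrist yel 132 122 42 [0.5947 0.0372 0.145 ]
wrist yel 188 114 29 [0.599  0.0062 0.145 ]
wrist grn 242 107 22 [ 0.6007 -0.0202  0.067 ]
wrist blu 248 212 37 [ 0.5426 -0.0262  0.145 ]
```

View pics/wrist3.png

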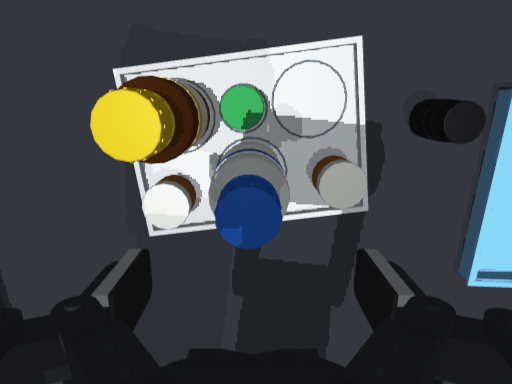

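Blue cap is at (248,212), with the fingers straddling it. I'll grip it.

>>> {"method": "arm_command", "body": {
  "rows": [
    [[0, 0, 0, 0.001, -0.001, 0.03, 0], [0, 0, 0, 0.001, -0.001, 0.055, 0], [0, 0, 0, 0.001, -0.001, 0.07, 0], [0, 0, 0, 0.001, -0.001, 0.0795, 0], [0, 0, 0, 0.001, -0.001, 0.0795, 0], [0, 0, 0, 0.001, -0.001, 0.0795, 0], [0, 0, 0, 0.001, -0.001, 0.0795, 0.35], [0, 0, 0, 0.001, -0.001, 0.0795, 0.6], [0, 0, 0, 0.001, -0.001, 0.0795, 1], [0, 0, 0, 0.001, -0.001, 0.0795, 1], [0, 0, 0, 0.001, -0.001, 0.0795, 1], [0, 0, 0, 0.001, -0.001, 0.0795, 1], [0, 0, 0, 0.001, -0.001, 0.0795, 1]]
  ]
}}

```text
time: 11.82
ee_pos: [0.5403, -0.0268, 0.1143]
tcp_rot: [-180.0, -0.1, 0.0]
ft_force: [-0.1, 1.6, 5.6]
grip_width: 0.0385
gripper_force: 50.4
```

>>> {"method": "arm_command", "body": {
  "rows": [
    [[0, 0, 0, 0, 0, -0.005, 1], [0, 0, 0, 0, 0, -0.02, 1], [0, 0, 0, 0, 0, -0.04, 1], [0, 0, 0, 0, 0, -0.06, 1], [0, 0, 0, 0, 0, -0.075, 1], [0, 0, 0, 0, 0, -0.08, 1], [0, 0, 0, -0.004, 0.01, -0.08, 1], [0, 0, 0, -0.012, 0.035, -0.08, 1], [0, 0, 0, -0.022, 0.07, -0.08, 1], [0, 0, 0, -0.032, 0.107, -0.08, 1], [0, 0, 0, -0.042, 0.145, -0.08, 1], [0, 0, 0, -0.05, 0.18, -0.08, 1], [0, 0, 0, -0.057, 0.215, -0.08, 1], [0, 0, 0, -0.062, 0.25, -0.08, 1], [0, 0, 0, -0.065, 0.28, -0.08, 1], [0, 0, 0, -0.066, 0.305, -0.08, 1], [0, 0, 0, -0.066, 0.322, -0.08, 1], [0, 0, 0, -0.066, 0.3325, -0.08, 1], [0, 0, 0, -0.066, 0.3325, -0.08, 1], [0, 0, 0, -0.066, 0.3325, -0.08, 1]]
  ]
}}

```text
time: 14.32
ee_pos: [0.4742, -0.3587, 0.1938]
tcp_rot: [-180.0, -0.0, 0.0]
ft_force: [-0.6, 0.9, -2.5]
grip_width: 0.0385
gripper_force: 50.7
```

>>> {"method": "arm_command", "body": {
  "rows": [
    [[0, 0, 0, 0, 0, 0.02, 1], [0, 0, 0, 0, 0, 0.04, 1], [0, 0, 0, 0, 0, 0.06, 1], [0, 0, 0, 0, 0, 0.07, 1], [0, 0, 0, 0, 0, 0.075, 1], [0, 0, 0, 0, 0, 0.078, 1], [0, 0, 0, 0, 0, 0.0795, 1], [0, 0, 0, 0, 0, 0.0795, 1], [0, 0, 0, 0, 0, 0.0795, 0.4], [0, 0, 0, 0, 0, 0.0795, 0.2], [0, 0, 0, 0, 0, 0.0795, 0], [0, 0, 0, 0, 0, 0.0795, 0], [0, 0, 0, 0, 0, 0.0795, 0], [0, 0, 0, 0, 0, 0.07, 0], [0, 0, 0, 0, 0, 0.05, 0], [0, 0, 0, 0, 0, 0.02, 0], [0, 0, 0, 0, 0, 0, 0], [0, 0, 0, 0, 0, 0, 0]]
  ]
}}

```text
time: 16.58
ee_pos: [0.4748, -0.36, 0.1964]
tcp_rot: [179.8, -0.2, 0.0]
ft_force: [1.0, -1.0, -0.7]
grip_width: 0.0857
gripper_force: 0.0
```

>>> {"method": "arm_command", "body": {
  "rows": [
    [[0, 0, 0, 0.015, -0.05, 0, 0], [0, 0, 0, 0.03, -0.1, 0, 0], [0, 0, 0, 0.045, -0.15, 0, 0], [0, 0, 0, 0.06, -0.2, 0, 0], [0, 0, 0, 0.075, -0.25, 0, 0], [0, 0, 0, 0.09, -0.3, 0, 0], [0, 0, 0, 0.105, -0.35, 0, 0], [0, 0, 0, 0.115, -0.385, 0, 0], [0, 0, 0, 0.118, -0.3985, 0, 0], [0, 0, 0, 0.118, -0.3985, 0, 0], [0, 0, 0, 0.118, -0.3985, 0, 0], [0, 0, 0, 0.118, -0.3985, 0, 0]]
  ]
}}

```text
time: 18.08
ee_pos: [0.5919, 0.0379, 0.1938]
tcp_rot: [180.0, -0.0, -0.1]
ft_force: [0.2, 0.3, -0.5]
grip_width: 0.0855
gripper_force: 0.0
```

```bash
python3 - <<'E'
from m import *
s=robot.read_state();print(s["ee_pos"],s["tcp_rot"])
for n in("top","wrist"):
  im=snap(n,"pics/%s4.png"%n)
  for k,cs in blobs(im).items():
    for c in cs:
        if k=="cyan": continue
        (u,v),r=cv2.minEnclosingCircle(c); print(n,k,round(u),round(v),round(r),ray(im,u,v,.067 if k=="grn" else .145).round(4))
E
```

```text
[0.59193151 0.037855   0.19384679] [ 1.79984857e+02 -3.91696187e-03 -9.65706997e-02]
top red 410 212 6 [ 0.5472 -0.412   0.145 ]
top blu 390 238 8 [ 0.4725 -0.3555  0.145 ]
top blu 476 162 36 [ 0.6895 -0.5966  0.145 ]
top blu 62 126 19 [0.7623 0.5808 0.145 ]
wrist yel 248 210 37 [0.5967 0.0411 0.145 ]
wrist grn 323 173 22 [ 0.6022 -0.0187  0.067 ]
```

View pics/wrist4.png

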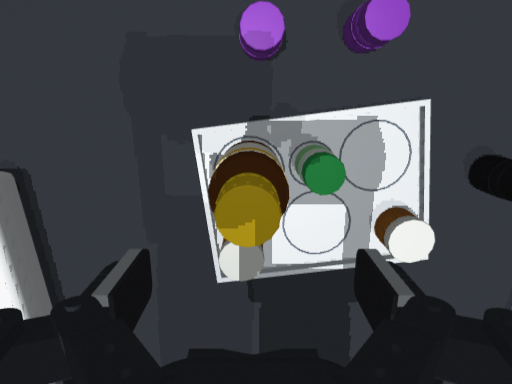

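Yellow cap is at (248,210), the same relative pose as blue had. I'll grip it.

>>> {"method": "arm_command", "body": {
  "rows": [
    [[0, 0, 0, 0.001, -0.001, 0.03, 0], [0, 0, 0, 0.001, -0.001, 0.055, 0], [0, 0, 0, 0.001, -0.001, 0.07, 0], [0, 0, 0, 0.001, -0.001, 0.0795, 0], [0, 0, 0, 0.001, -0.001, 0.0795, 0], [0, 0, 0, 0.001, -0.001, 0.0795, 0], [0, 0, 0, 0.001, -0.001, 0.0795, 0.35], [0, 0, 0, 0.001, -0.001, 0.0795, 0.6], [0, 0, 0, 0.001, -0.001, 0.0795, 1], [0, 0, 0, 0.001, -0.001, 0.0795, 1], [0, 0, 0, 0.001, -0.001, 0.0795, 1], [0, 0, 0, 0.001, -0.001, 0.0795, 1], [0, 0, 0, 0.001, -0.001, 0.0795, 1]]
  ]
}}

```text
time: 19.8
ee_pos: [0.5933, 0.0403, 0.1148]
tcp_rot: [-180.0, -0.1, 0.0]
ft_force: [-0.0, 1.8, 4.7]
grip_width: 0.0389
gripper_force: 50.4
```

>>> {"method": "arm_command", "body": {
  "rows": [
    [[0, 0, 0, 0, 0, -0.005, 1], [0, 0, 0, 0, 0, -0.02, 1], [0, 0, 0, 0, 0, -0.04, 1], [0, 0, 0, 0, 0, -0.06, 1], [0, 0, 0, 0, 0, -0.08, 1], [0, 0, 0, 0, 0, -0.09, 1], [0, 0, 0, 0, 0, -0.09, 1], [0, 0, 0, -0.002, 0.01, -0.09, 1], [0, 0, 0, -0.005, 0.035, -0.09, 1], [0, 0, 0, -0.009, 0.07, -0.09, 1], [0, 0, 0, -0.014, 0.107, -0.09, 1], [0, 0, 0, -0.018, 0.145, -0.09, 1], [0, 0, 0, -0.022, 0.185, -0.09, 1], [0, 0, 0, -0.027, 0.225, -0.09, 1], [0, 0, 0, -0.032, 0.265, -0.09, 1], [0, 0, 0, -0.036, 0.3, -0.09, 1], [0, 0, 0, -0.04, 0.33, -0.085, 1], [0, 0, 0, -0.0425, 0.347, -0.08, 1], [0, 0, 0, -0.0425, 0.3515, -0.08, 1], [0, 0, 0, -0.0425, 0.3515, -0.08, 1]]
  ]
}}

```text
time: 22.3
ee_pos: [0.5507, -0.3109, 0.1942]
tcp_rot: [-180.0, 0.0, 0.0]
ft_force: [0.8, -0.1, -1.5]
grip_width: 0.0391
gripper_force: 50.5
```

>>> {"method": "arm_command", "body": {
  "rows": [
    [[0, 0, 0, 0, 0, 0.02, 1], [0, 0, 0, 0, 0, 0.04, 1], [0, 0, 0, 0, 0, 0.06, 1], [0, 0, 0, 0, 0, 0.07, 1], [0, 0, 0, 0, 0, 0.075, 1], [0, 0, 0, 0, 0, 0.078, 1], [0, 0, 0, 0, 0, 0.0795, 1], [0, 0, 0, 0, 0, 0.0795, 1], [0, 0, 0, 0, 0, 0.0795, 0.4], [0, 0, 0, 0, 0, 0.0795, 0.2], [0, 0, 0, 0, 0, 0.0795, 0], [0, 0, 0, 0, 0, 0.0795, 0], [0, 0, 0, 0, 0, 0.0795, 0], [0, 0, 0, 0, 0, 0.07, 0], [0, 0, 0, 0, 0, 0.05, 0], [0, 0, 0, 0, 0, 0.02, 0], [0, 0, 0, 0, 0, 0, 0], [0, 0, 0, 0, 0, 0, 0]]
  ]
}}

```text
time: 24.55
ee_pos: [0.5515, -0.312, 0.1981]
tcp_rot: [179.8, -0.3, 0.0]
ft_force: [0.2, 0.2, -0.3]
grip_width: 0.0854
gripper_force: 0.0
```

>>> {"method": "arm_command", "body": {
  "rows": [
    [[0, 0, 0, 0.008, -0.05, 0, 0], [0, 0, 0, 0.016, -0.1, 0, 0], [0, 0, 0, 0.025, -0.15, 0, 0], [0, 0, 0, 0.033, -0.2, 0, 0], [0, 0, 0, 0.042, -0.25, 0, 0], [0, 0, 0, 0.047, -0.28, 0, 0], [0, 0, 0, 0.048, -0.291, 0, 0], [0, 0, 0, 0.048, -0.291, 0, 0], [0, 0, 0, 0.048, -0.291, 0, 0], [0, 0, 0, 0.048, -0.291, 0, 0]]
  ]
}}

```text
time: 25.8
ee_pos: [0.5985, -0.0215, 0.1943]
tcp_rot: [180.0, 0.0, -0.1]
ft_force: [0.3, 1.0, -0.7]
grip_width: 0.0857
gripper_force: 0.0
```

```bash
python3 - <<'E'
from m import *
s=robot.read_state();print(s["ee_pos"],s["tcp_rot"])
P={}
for n in("top","wrist","scene"):
  im=snap(n,"pics/%s5.png"%n);P[n]=im["pixels"]
  for k,cs in blobs(im).items():
    for c in cs:
        if k=="cyan": continue
        (u,v),r=cv2.minEnclosingCircle(c); print(n,k,round(u),round(v),round(r),ray(im,u,v,.067 if k=="grn" else .145).round(4))
cv2.imwrite("pics/v5.png",np.hstack([cv2.resize(P["wrist"],(400,300)),cv2.resize(P["scene"],(400,300))])[:,:,::-1])
E
```

```text
[ 0.59845052 -0.02154915  0.19425944] [ 1.79987970e+02  3.55349594e-03 -8.87593918e-02]
top red 410 212 7 [ 0.5472 -0.4114  0.145 ]
top blu 390 238 8 [ 0.4712 -0.3556  0.145 ]
top blu 476 162 36 [ 0.6895 -0.5966  0.145 ]
top blu 62 126 19 [0.7623 0.5808 0.145 ]
wrist grn 252 181 21 [ 0.6022 -0.0205  0.067 ]
scene red 40 250 14 [ 0.5579 -0.408   0.145 ]
scene yel 94 229 13 [ 0.5625 -0.3108  0.145 ]
scene blu 198 366 20 [ 0.8844 -0.2497  0.145 ]
scene blu 227 351 33 [ 0.8879 -0.2022  0.145 ]
scene blu 58 210 13 [ 0.4833 -0.358   0.145 ]
scene blu 399 59 32 [0.4321 0.6158 0.145 ]
scene blu 99 6 8 [-0.2874 -0.0321  0.145 ]
scene blu 35 32 45 [-0.219  -0.2481  0.145 ]
```

View pics/v5.png

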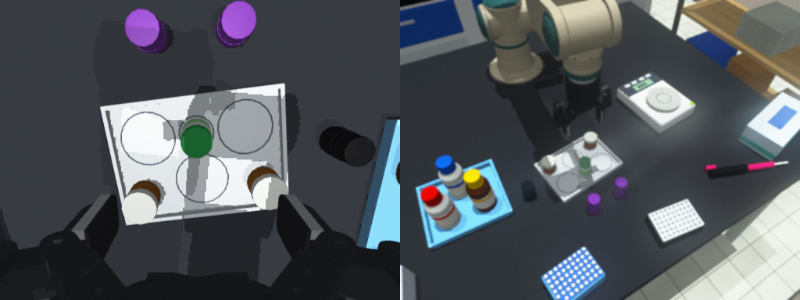

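The three bottles stand upright in the spill tray (right half, around (455,195)), and the fingers straddle the green vial at (196,140). I'll grip the vial.

>>> {"method": "arm_command", "body": {
  "rows": [
    [[0, 0, 0, 0, 0, 0.04, 0], [0, 0, 0, 0, 0, 0.08, 0], [0, 0, 0, 0, 0, 0.11, 0], [0, 0, 0, 0, 0, 0.135, 0], [0, 0, 0, 0, 0, 0.155, 0], [0, 0, 0, 0, 0, 0.167, 0], [0, 0, 0, 0, 0, 0.167, 0], [0, 0, 0, 0, 0, 0.167, 0], [0, 0, 0, 0, 0, 0.167, 0.35], [0, 0, 0, 0, 0, 0.167, 0.6], [0, 0, 0, 0, 0, 0.167, 1], [0, 0, 0, 0, 0, 0.167, 1], [0, 0, 0, 0, 0, 0.167, 1], [0, 0, 0, 0, 0, 0.167, 1], [0, 0, 0, 0, 0, 0.167, 1]]
  ],
  "squeeze": 25
}}

```text
time: 27.82
ee_pos: [0.5989, -0.0204, 0.0278]
tcp_rot: [180.0, -0.1, -0.0]
ft_force: [-0.3, 0.5, 5.3]
grip_width: 0.0351
gripper_force: 25.4
```

>>> {"method": "arm_command", "body": {
  "rows": [
    [[0, 0, 0, 0, 0, -0.01, 1], [0, 0, 0, 0, 0, -0.035, 1], [0, 0, 0, 0, 0, -0.07, 1], [0, 0, 0, 0, 0, -0.1, 1], [0, 0, 0, 0, 0, -0.12, 1], [0, 0, 0, -0.003, -0.015, -0.12, 1], [0, 0, 0, -0.012, -0.045, -0.12, 1], [0, 0, 0, -0.022, -0.085, -0.12, 1], [0, 0, 0, -0.032, -0.125, -0.12, 1], [0, 0, 0, -0.042, -0.165, -0.12, 1], [0, 0, 0, -0.052, -0.205, -0.12, 1], [0, 0, 0, -0.063, -0.245, -0.12, 1], [0, 0, 0, -0.074, -0.285, -0.12, 1], [0, 0, 0, -0.083, -0.32, -0.12, 1], [0, 0, 0, -0.09, -0.35, -0.12, 1], [0, 0, 0, -0.095, -0.363, -0.12, 1], [0, 0, 0, -0.095, -0.367, -0.12, 1], [0, 0, 0, -0.095, -0.367, -0.12, 1], [0, 0, 0, -0.095, -0.367, -0.12, 1]]
  ]
}}

```text
time: 30.2
ee_pos: [0.504, 0.3457, 0.1472]
tcp_rot: [180.0, -0.0, -0.1]
ft_force: [0.5, -0.0, -0.0]
grip_width: 0.0349
gripper_force: 25.1
```

```bash
python3 - <<'E'
from m import *
s=robot.read_state();print(s["ee_pos"],s["tcp_rot"])
w=snap("wrist","pics/w6.png")
im=robot.get_image("top")
# start image pan: fit of circle in upscaled crop
t=cv2.imread("pics/top.png",0);g=cv2.resize(t[190:250,115:185],None,fx=6,fy=6,interpolation=cv2.INTER_CUBIC)
k=cv2.HoughCircles(g,cv2.HOUGH_GRADIENT_ALT,1,5,param1=60,param2=.5,minRadius=40,maxRadius=140)
for x in (k[0] if k is not None else []):
    u,v=(x[0]+.5)/6-.5+115,(x[1]+.5)/6-.5+190; print("top",u,v,x[2]/6,ray(im,u,v,.07).round(4))
s=cv2.cvtColor(robot.get_image("wrist")["pixels"],cv2.COLOR_RGB2GRAY)
E
```

```text
[0.50395006 0.34572034 0.14723836] [ 1.79983843e+02 -3.54365890e-03 -7.31184388e-02]
top 167.58333 199.58333 9.344523 [0.5646 0.2851 0.07  ]
top 169.41667 234.58333 11.1981325 [0.4599 0.2744 0.07  ]
top 131.25 202.91667 12.704148 [0.5513 0.3948 0.07  ]
top 171.08333 236.41667 9.21498 [0.4546 0.2691 0.07  ]
top 169.91667 199.41667 8.602099 [0.5653 0.2781 0.07  ]
```

View pics/w6.png

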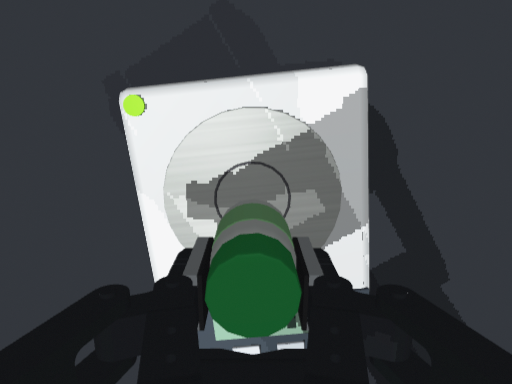

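The ring is at about (252,198), and the pan spans columns 163–342 with its top at row 107. The vial hangs upright. I'll check the pan centre numerically.

```bash
python3 - <<'E'
from h import *
im=robot.get_image("wrist")
for p in[(163,193),(342,193),(252,107),(215,197),(290,197),(252,162)]: print(p,ray(im,*p,.07).round(4))
X=np.array([ray(im,*p,.07)[:2] for p in[(163,193),(342,193),(252,107)]])
A=np.c_[2*X,np.ones(3)];c=np.linalg.solve(A,(X**2).sum(1));print(c[:2],np.sqrt(c[2]+c[0]**2+c[1]**2))
E
```

```text
(163, 193) [0.511 0.406 0.07 ]
(342, 193) [0.5108 0.2864 0.07  ]
(252, 107) [0.5666 0.3464 0.07  ]
(215, 197) [0.5082 0.3713 0.07  ]
(290, 197) [0.5081 0.321  0.07  ]
(252, 162) [0.5319 0.3465 0.07  ]
[0.50662461 0.34617764] 0.05994084183184317
```

>>> {"method": "arm_command", "body": {
  "rows": [
    [[0, 0, 0, 0.001, 0, 0.015, 1], [0, 0, 0, 0.001, 0, 0.03, 1], [0, 0, 0, 0.001, 0, 0.042, 1], [0, 0, 0, 0.001, 0, 0.049, 1], [0, 0, 0, 0.001, 0, 0.052, 1], [0, 0, 0, 0.001, 0, 0.054, 1], [0, 0, 0, 0.001, 0, 0.055, 1], [0, 0, 0, 0.001, 0, 0.055, 1], [0, 0, 0, 0.001, 0, 0.055, 0.5], [0, 0, 0, 0.001, 0, 0.055, 0.35], [0, 0, 0, 0.001, 0, 0.055, 0.1], [0, 0, 0, 0.001, 0, 0.055, 0], [0, 0, 0, 0.001, 0, 0.055, 0], [0, 0, 0, 0.001, 0, 0.055, 0], [0, 0, 0, 0.001, 0, 0.04, 0], [0, 0, 0, 0.001, 0, 0.01, 0], [0, 0, 0, 0.001, 0, -0.03, 0], [0, 0, 0, 0.001, 0, -0.05, 0], [0, 0, 0, 0.001, 0, -0.05, 0], [0, 0, 0, 0.001, 0, -0.05, 0]]
  ]
}}

```text
time: 32.9
ee_pos: [0.5042, 0.3464, 0.1963]
tcp_rot: [180.0, 0.1, 0.0]
ft_force: [-0.1, 0.4, -0.6]
grip_width: 0.0853
gripper_force: 0.0
```

```bash
python3 - <<'E'
from m import *
s=robot.read_state();print(s["ee_pos"],s["tcp_rot"],s["time"])
im=snap("wrist","pics/w7.png")
for c in blobs(im)["grn"]:
    (u,v),r=cv2.minEnclosingCircle(c); print(u,v,r,ray(im,u,v,.132).round(4))
E
```

```text
[0.50421941 0.34643305 0.19634328] [1.79953739e+02 6.78557582e-02 1.82051577e-04] 32.9
252.5 202.0 27.372529983520508 [0.5089 0.3465 0.132 ]
```

View pics/w7.png

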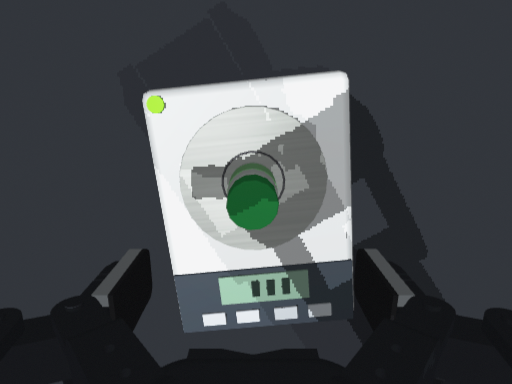

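The vial stands centred on the pan (cap at (252,202), inside the ring). Next I'll put yellow back.

>>> {"method": "arm_command", "body": {
  "rows": [
    [[0, 0, 0, 0.002, 0.03, 0, 0], [0, 0, 0, 0.006, 0.08, 0, 0], [0, 0, 0, 0.01, 0.13, 0, 0], [0, 0, 0, 0.013, 0.18, 0, 0], [0, 0, 0, 0.016, 0.23, 0, 0], [0, 0, 0, 0.02, 0.28, 0, 0], [0, 0, 0, 0.023, 0.33, 0, 0], [0, 0, 0, 0.026, 0.38, 0, 0], [0, 0, 0, 0.03, 0.43, 0, 0], [0, 0, 0, 0.033, 0.48, 0, 0], [0, 0, 0, 0.037, 0.53, 0, 0], [0, 0, 0, 0.041, 0.58, 0, 0], [0, 0, 0, 0.044, 0.63, 0, 0], [0, 0, 0, 0.0455, 0.655, 0, 0], [0, 0, 0, 0.0455, 0.658, 0, 0], [0, 0, 0, 0.0455, 0.658, 0, 0], [0, 0, 0, 0.0455, 0.658, 0, 0], [0, 0, 0, 0.0455, 0.658, 0, 0]]
  ]
}}

```text
time: 35.2
ee_pos: [0.5503, -0.3105, 0.1975]
tcp_rot: [180.0, -0.0, 0.1]
ft_force: [0.2, 0.2, -0.0]
grip_width: 0.0856
gripper_force: 0.0
```

```bash
python3 - <<'E'
from m import *
s=robot.read_state();print(s["ee_pos"],s["tcp_rot"],s["time"])
im=robot.get_image("wrist")
for k in("red","yel","blu"):
  for c in blobs(im)[k]:
    (u,v),r=cv2.minEnclosingCircle(c); print(k,u,v,r,ray(im,u,v,.145).round(4))
E
```

```text
[ 0.55027001 -0.31046725  0.19753766] [ 1.79989063e+02 -1.40566445e-02  7.14569731e-02] 35.2
red 416.1051025390625 217.69744873046875 35.11846160888672 [ 0.5487 -0.4093  0.145 ]
red 389.5 195.0 25.869966506958008 [ 0.563  -0.3917  0.145 ]
red 360.0 165.5 24.96507453918457 [ 0.5807 -0.3726  0.145 ]
yel 252.4170684814453 208.49044799804688 36.09590148925781 [ 0.5545 -0.3103  0.145 ]
blu 320.5 314.0 38.003387451171875 [ 0.4816 -0.3551  0.145 ]
blu 304.5 263.0 34.00377655029297 [ 0.5185 -0.3431  0.145 ]
```

>>> {"method": "arm_command", "body": {
  "rows": [
    [[0, 0, 0, 0, 0, 0.03, 0], [0, 0, 0, 0, 0, 0.055, 0], [0, 0, 0, 0, 0, 0.073, 0], [0, 0, 0, 0, 0, 0.083, 0], [0, 0, 0, 0, 0, 0.083, 0], [0, 0, 0, 0, 0, 0.083, 0], [0, 0, 0, 0, 0, 0.083, 0.35], [0, 0, 0, 0, 0, 0.083, 0.6], [0, 0, 0, 0, 0, 0.083, 1], [0, 0, 0, 0, 0, 0.083, 1], [0, 0, 0, 0, 0, 0.083, 1], [0, 0, 0, 0, 0, 0.083, 1], [0, 0, 0, 0, 0, 0.083, 1]]
  ],
  "squeeze": 50
}}

```text
time: 36.88
ee_pos: [0.5503, -0.3114, 0.1149]
tcp_rot: [180.0, -0.1, 0.0]
ft_force: [0.4, 1.7, 5.5]
grip_width: 0.0392
gripper_force: 50.5
```

>>> {"method": "arm_command", "body": {
  "rows": [
    [[0, 0, 0, 0, 0, -0.005, 1], [0, 0, 0, 0, 0, -0.02, 1], [0, 0, 0, 0, 0, -0.04, 1], [0, 0, 0, 0, 0, -0.06, 1], [0, 0, 0, 0, 0, -0.075, 1], [0, 0, 0, 0, 0, -0.08, 1], [0, 0, 0, 0.001, -0.01, -0.08, 1], [0, 0, 0, 0.004, -0.035, -0.08, 1], [0, 0, 0, 0.009, -0.07, -0.08, 1], [0, 0, 0, 0.013, -0.107, -0.08, 1], [0, 0, 0, 0.018, -0.145, -0.08, 1], [0, 0, 0, 0.022, -0.185, -0.08, 1], [0, 0, 0, 0.027, -0.225, -0.08, 1], [0, 0, 0, 0.032, -0.265, -0.08, 1], [0, 0, 0, 0.036, -0.3, -0.08, 1], [0, 0, 0, 0.04, -0.33, -0.08, 1], [0, 0, 0, 0.0425, -0.347, -0.08, 1], [0, 0, 0, 0.0425, -0.3515, -0.08, 1], [0, 0, 0, 0.0425, -0.3515, -0.08, 1], [0, 0, 0, 0.0425, -0.3515, -0.08, 1]]
  ]
}}

```text
time: 39.38
ee_pos: [0.5925, 0.0392, 0.1942]
tcp_rot: [180.0, 0.0, -0.1]
ft_force: [0.1, 0.1, -1.7]
grip_width: 0.0386
gripper_force: 50.5
```

>>> {"method": "arm_command", "body": {
  "rows": [
    [[0, 0, 0, 0, 0, 0.02, 1], [0, 0, 0, 0, 0, 0.04, 1], [0, 0, 0, 0, 0, 0.06, 1], [0, 0, 0, 0, 0, 0.07, 1], [0, 0, 0, 0, 0, 0.075, 1], [0, 0, 0, 0, 0, 0.078, 1], [0, 0, 0, 0, 0, 0.08, 1], [0, 0, 0, 0, 0, 0.08, 1], [0, 0, 0, 0, 0, 0.08, 0.4], [0, 0, 0, 0, 0, 0.08, 0.2], [0, 0, 0, 0, 0, 0.08, 0], [0, 0, 0, 0, 0, 0.08, 0], [0, 0, 0, 0, 0, 0.08, 0], [0, 0, 0, 0, 0, 0.07, 0], [0, 0, 0, 0, 0, 0.05, 0], [0, 0, 0, 0, 0, 0.02, 0], [0, 0, 0, 0, 0, 0, 0], [0, 0, 0, 0, 0, 0, 0]]
  ]
}}

```text
time: 41.62
ee_pos: [0.5935, 0.0401, 0.1969]
tcp_rot: [180.0, -0.3, 0.0]
ft_force: [-0.1, 0.3, 0.1]
grip_width: 0.0852
gripper_force: 0.0
```

>>> {"method": "arm_command", "body": {
  "rows": [
    [[0, 0, 0, -0.015, 0.05, 0, 0], [0, 0, 0, -0.03, 0.1, 0, 0], [0, 0, 0, -0.045, 0.15, 0, 0], [0, 0, 0, -0.06, 0.2, 0, 0], [0, 0, 0, -0.075, 0.25, 0, 0], [0, 0, 0, -0.09, 0.3, 0, 0], [0, 0, 0, -0.105, 0.35, 0, 0], [0, 0, 0, -0.115, 0.388, 0, 0], [0, 0, 0, -0.119, 0.4, 0, 0], [0, 0, 0, -0.119, 0.4, 0, 0], [0, 0, 0, -0.119, 0.4, 0, 0], [0, 0, 0, -0.119, 0.4, 0, 0]]
  ]
}}

```text
time: 43.12
ee_pos: [0.4741, -0.3587, 0.1944]
tcp_rot: [-180.0, -0.0, 0.1]
ft_force: [0.3, 0.4, 0.4]
grip_width: 0.0855
gripper_force: 0.0
```

```bash
python3 - <<'E'
from m import *
s=robot.read_state();print(s["ee_pos"])
im=robot.get_image("wrist")
for k in("red","yel","blu"):
  for c in blobs(im)[k]:
    (u,v),r=cv2.minEnclosingCircle(c); print(k,u,v,r,ray(im,u,v,.145).round(4))
im=robot.get_image("top");c=blobs(im)["yel"][0];(u,v),r=cv2.minEnclosingCircle(c);print("top yel, start 248.0 191.5:",u,v)
E
```

```text
[ 0.474117   -0.35874982  0.19439577]
red 345.04254150390625 86.22872161865234 42.107757568359375 [ 0.5483 -0.4081  0.145 ]
blu 251.64515686035156 212.61289978027344 36.87107849121094 [ 0.4768 -0.3581  0.145 ]
top yel, start 248.0 191.5: 248.11289978027344 191.3709716796875
```

Yellow is back at its start pixel. Next is blue.

>>> {"method": "arm_command", "body": {
  "rows": [
    [[0, 0, 0, 0, 0, 0.03, 0], [0, 0, 0, 0, 0, 0.055, 0], [0, 0, 0, 0, 0, 0.073, 0], [0, 0, 0, 0, 0, 0.08, 0], [0, 0, 0, 0, 0, 0.08, 0], [0, 0, 0, 0, 0, 0.08, 0], [0, 0, 0, 0, 0, 0.08, 0.35], [0, 0, 0, 0, 0, 0.08, 0.6], [0, 0, 0, 0, 0, 0.08, 1], [0, 0, 0, 0, 0, 0.08, 1], [0, 0, 0, 0, 0, 0.08, 1], [0, 0, 0, 0, 0, 0.08, 1], [0, 0, 0, 0, 0, 0.08, 1]]
  ]
}}

```text
time: 44.85
ee_pos: [0.4738, -0.3599, 0.1148]
tcp_rot: [180.0, -0.0, 0.0]
ft_force: [-1.0, 1.8, 6.3]
grip_width: 0.0386
gripper_force: 50.6
```

>>> {"method": "arm_command", "body": {
  "rows": [
    [[0, 0, 0, 0, 0, -0.005, 1], [0, 0, 0, 0, 0, -0.02, 1], [0, 0, 0, 0, 0, -0.04, 1], [0, 0, 0, 0, 0, -0.06, 1], [0, 0, 0, 0, 0, -0.075, 1], [0, 0, 0, 0, 0, -0.08, 1], [0, 0, 0, 0, -0.01, -0.08, 1], [0, 0, 0, 0.002, -0.035, -0.08, 1], [0, 0, 0, 0.005, -0.07, -0.08, 1], [0, 0, 0, 0.01, -0.107, -0.08, 1], [0, 0, 0, 0.017, -0.145, -0.08, 1], [0, 0, 0, 0.026, -0.185, -0.08, 1], [0, 0, 0, 0.036, -0.225, -0.08, 1], [0, 0, 0, 0.046, -0.26, -0.08, 1], [0, 0, 0, 0.055, -0.29, -0.08, 1], [0, 0, 0, 0.061, -0.315, -0.08, 1], [0, 0, 0, 0.065, -0.328, -0.08, 1], [0, 0, 0, 0.066, -0.3325, -0.08, 1], [0, 0, 0, 0.066, -0.3325, -0.08, 1], [0, 0, 0, 0.066, -0.3325, -0.08, 1]]
  ]
}}

```text
time: 47.35
ee_pos: [0.5394, -0.0281, 0.1942]
tcp_rot: [180.0, 0.0, -0.1]
ft_force: [0.0, 0.1, -2.4]
grip_width: 0.0389
gripper_force: 50.6
```

Lower and release blue, then go over to red at (0.5475, −0.412).

>>> {"method": "arm_command", "body": {
  "rows": [
    [[0, 0, 0, 0, 0, 0.02, 1], [0, 0, 0, 0, 0, 0.04, 1], [0, 0, 0, 0, 0, 0.06, 1], [0, 0, 0, 0, 0, 0.07, 1], [0, 0, 0, 0, 0, 0.075, 1], [0, 0, 0, 0, 0, 0.078, 1], [0, 0, 0, 0, 0, 0.08, 1], [0, 0, 0, 0, 0, 0.08, 1], [0, 0, 0, 0, 0, 0.08, 0.4], [0, 0, 0, 0, 0, 0.08, 0.2], [0, 0, 0, 0, 0, 0.08, 0], [0, 0, 0, 0, 0, 0.08, 0], [0, 0, 0, 0, 0, 0.08, 0], [0, 0, 0, 0, 0, 0.07, 0], [0, 0, 0, 0, 0, 0.05, 0], [0, 0, 0, 0, 0, 0.02, 0], [0, 0, 0, 0, 0, 0, 0], [0, 0, 0, 0, 0, 0, 0]]
  ]
}}

```text
time: 49.6
ee_pos: [0.5405, -0.0275, 0.1967]
tcp_rot: [180.0, -0.3, -0.0]
ft_force: [0.6, 0.2, 0.2]
grip_width: 0.0851
gripper_force: 0.0
```

>>> {"method": "arm_command", "body": {
  "rows": [
    [[0, 0, 0, 0.001, 0.05, 0, 0], [0, 0, 0, 0.002, 0.1, 0, 0], [0, 0, 0, 0.003, 0.15, 0, 0], [0, 0, 0, 0.004, 0.2, 0, 0], [0, 0, 0, 0.005, 0.25, 0, 0], [0, 0, 0, 0.006, 0.3, 0, 0], [0, 0, 0, 0.007, 0.345, 0, 0], [0, 0, 0, 0.0075, 0.375, 0, 0], [0, 0, 0, 0.0075, 0.3845, 0, 0], [0, 0, 0, 0.0075, 0.3845, 0, 0], [0, 0, 0, 0.0075, 0.3845, 0, 0], [0, 0, 0, 0.0075, 0.3845, 0, 0]]
  ]
}}

```text
time: 51.1
ee_pos: [0.5474, -0.4108, 0.1947]
tcp_rot: [180.0, -0.0, 0.1]
ft_force: [0.1, 0.5, 0.4]
grip_width: 0.0853
gripper_force: 0.0
```

```bash
python3 - <<'E'
from m import *
s=robot.read_state();print(s["ee_pos"])
im=robot.get_image("wrist")
for c in blobs(im)["red"]:
    (u,v),r=cv2.minEnclosingCircle(c); print("red",u,v,r,ray(im,u,v,.145).round(4))
im=robot.get_image("top")
for k in("yel","blu"):
  for c in blobs(im)[k]:
    (u,v),r=cv2.minEnclosingCircle(c);print("top",k,u,v)
E
```

```text
[ 0.54743761 -0.41084461  0.19472348]
red 252.1068115234375 209.29261779785156 36.40785217285156 [ 0.5521 -0.4104  0.145 ]
top yel 248.11289978027344 191.3709716796875
top blu 271.25 210.75
top blu 476.0 163.0
top blu 62.0 126.5
```

>>> {"method": "arm_command", "body": {
  "rows": [
    [[0, 0, 0, 0, 0, 0.03, 0], [0, 0, 0, 0, 0, 0.055, 0], [0, 0, 0, 0, 0, 0.073, 0], [0, 0, 0, 0, 0, 0.08, 0], [0, 0, 0, 0, 0, 0.08, 0], [0, 0, 0, 0, 0, 0.08, 0], [0, 0, 0, 0, 0, 0.08, 0.35], [0, 0, 0, 0, 0, 0.08, 0.6], [0, 0, 0, 0, 0, 0.08, 1], [0, 0, 0, 0, 0, 0.08, 1], [0, 0, 0, 0, 0, 0.08, 1], [0, 0, 0, 0, 0, 0.08, 1], [0, 0, 0, 0, 0, 0.08, 1]]
  ]
}}

```text
time: 52.82
ee_pos: [0.5472, -0.4119, 0.1148]
tcp_rot: [180.0, -0.0, 0.0]
ft_force: [0.9, 1.0, 5.6]
grip_width: 0.0385
gripper_force: 50.6
```

>>> {"method": "arm_command", "body": {
  "rows": [
    [[0, 0, 0, 0, 0, -0.005, 1], [0, 0, 0, 0, 0, -0.02, 1], [0, 0, 0, 0, 0, -0.04, 1], [0, 0, 0, 0, 0, -0.06, 1], [0, 0, 0, 0, 0, -0.075, 1], [0, 0, 0, 0, 0, -0.08, 1], [0, 0, 0, 0.003, -0.01, -0.08, 1], [0, 0, 0, 0.009, -0.035, -0.08, 1], [0, 0, 0, 0.017, -0.07, -0.08, 1], [0, 0, 0, 0.025, -0.107, -0.08, 1], [0, 0, 0, 0.033, -0.145, -0.08, 1], [0, 0, 0, 0.041, -0.185, -0.08, 1], [0, 0, 0, 0.048, -0.225, -0.08, 1], [0, 0, 0, 0.053, -0.26, -0.08, 1], [0, 0, 0, 0.057, -0.29, -0.08, 1], [0, 0, 0, 0.0585, -0.315, -0.08, 1], [0, 0, 0, 0.0585, -0.327, -0.08, 1], [0, 0, 0, 0.0585, -0.331, -0.08, 1], [0, 0, 0, 0.0585, -0.331, -0.08, 1], [0, 0, 0, 0.0585, -0.331, -0.08, 1]]
  ]
}}

```text
time: 55.32
ee_pos: [0.6055, -0.0817, 0.1942]
tcp_rot: [180.0, 0.0, -0.1]
ft_force: [0.1, 0.1, -2.3]
grip_width: 0.0386
gripper_force: 50.6
```

>>> {"method": "arm_command", "body": {
  "rows": [
    [[0, 0, 0, 0, 0, 0.02, 1], [0, 0, 0, 0, 0, 0.04, 1], [0, 0, 0, 0, 0, 0.06, 1], [0, 0, 0, 0, 0, 0.07, 1], [0, 0, 0, 0, 0, 0.075, 1], [0, 0, 0, 0, 0, 0.078, 1], [0, 0, 0, 0, 0, 0.08, 1], [0, 0, 0, 0, 0, 0.08, 1], [0, 0, 0, 0, 0, 0.08, 0.4], [0, 0, 0, 0, 0, 0.08, 0.2], [0, 0, 0, 0, 0, 0.08, 0], [0, 0, 0, 0, 0, 0.08, 0], [0, 0, 0, 0, 0, 0.08, 0], [0, 0, 0, 0, 0, 0.07, 0], [0, 0, 0, 0, 0, 0.05, 0], [0, 0, 0, 0, 0, 0.02, 0], [0, 0, 0, 0, 0, 0, 0], [0, 0, 0, 0, 0, 0, 0]]
  ]
}}

```text
time: 57.58
ee_pos: [0.6066, -0.0811, 0.1979]
tcp_rot: [179.9, -0.3, 0.0]
ft_force: [0.6, -1.1, -0.0]
grip_width: 0.0856
gripper_force: 0.0
```

>>> {"method": "arm_command", "body": {
  "rows": [
    [[0, 0, 0, 0, 0.05, -0.01, 0], [0, 0, 0, -0.02, 0.1, -0.02, 0], [0, 0, 0, -0.04, 0.15, -0.03, 0], [0, 0, 0, -0.06, 0.2, -0.03, 0], [0, 0, 0, -0.08, 0.25, -0.03, 0], [0, 0, 0, -0.1, 0.29, -0.03, 0], [0, 0, 0, -0.1, 0.3, -0.03, 0], [0, 0, 0, -0.1, 0.3, -0.03, 0], [0, 0, 0, -0.1, 0.3, -0.03, 0], [0, 0, 0, -0.1, 0.3, -0.03, 0]]
  ]
}}

```text
time: 58.82
ee_pos: [0.5062, -0.3797, 0.2244]
tcp_rot: [-180.0, -0.0, 0.1]
ft_force: [-0.2, -0.6, -0.6]
grip_width: 0.0853
gripper_force: 0.0
```

```bash
python3 - <<'E'
from m import *
print(robot.read_state()["time"])
im=snap("top","pics/t9.png");b=snap("scene","pics/s9.png")
for k in("red","yel","blu","grn"):
  for c in blobs(im)[k]:
    (u,v),r=cv2.minEnclosingCircle(c);print("top",k,u,v,ray(im,u,v,.132 if k=="grn" else .145).round(4))
cv2.imwrite("pics/v9.png",np.hstack([cv2.resize(x["pixels"],(400,300)) for x in(im,b)])[:,:,::-1])
E
```

```text
58.825
top red 290.82037353515625 187.34466552734375 [ 0.6052 -0.08    0.145 ]
top yel 248.11289978027344 191.3709716796875 [0.5904 0.0395 0.145 ]
top blu 271.2037048339844 210.61111450195312 [ 0.5384 -0.0268  0.145 ]
top blu 476.0 163.0 [ 0.6881 -0.5952  0.145 ]
top blu 62.0 126.5 [0.7623 0.5808 0.145 ]
top grn 140.75 218.0 [0.5069 0.3428 0.132 ]
```

View pics/v9.png

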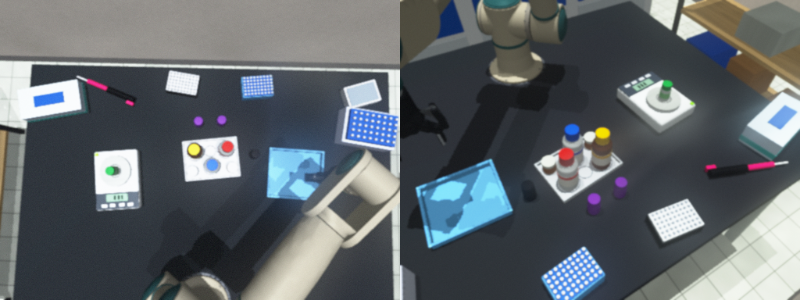

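The bottles are back within 0.5 px of their start pixels, the vial stands on the pan, the jars are where they were, and the arm is clear.

```bash
python3 -c "from workcell import robot; print(robot.job_done())"
```

```text
the job is handed in; nothing more can be done
None
```

The job is handed in at about 59 s: all three bottles are back within about 1 mm of their start positions by the top camera, the vial stands upright near the middle of the balance pan, and the jars look unmoved; no verdict came back.

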